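# Draw the bottom shelf plate from under the stacked sample boxes

### The job

Using its upright grip, draw the perforated shelf plate out from under the three stacked boxes, sliding it along its guide and under the fence, so that the boxes settle onto the bench still neatly stacked behind the fence; neither the gripper nor the arm may touch the boxes. Then push the plate gently up against both rubber buffers of the end stop until you feel firm contact for a moment (about 5 N, never over 12 N; do not force it against the guide either), and let go leaving it there, flat on the bench. Leave the jar, the black fitting and the plug where they are.

Things in the scene. Friction and masses are not known exactly. Their poses are not given: they have to be found in the camera images.
- guide: Fixed guide: two rails (12 mm high, 10 wide, inner gap 103, along the guide's y from +95 to -271 mm) and a clear slippery fence across. Origin: on the bench, midway, at the fence's inner face; z up. The plate is drawn along -y, with 1.5 mm play each side. Fence: y -6 to 0, 12 mm clear of the bench (only the plate passes), top at 49. Boxes stand about 3 mm behind it (+y); it holds them back.
- shelf_grip (a point): Centre of the plate's upright grip, 31 mm above the bench, at the start about 80 mm in front (-y) of the fence. The grip is a rib 12 mm thick (x; pinch it across this), 34 mm long (y), from 8 to 54 mm above the bench. The plate's leading edge is 18 mm ahead of this point (-y), its rear edge 162 mm behind it (+y).
- shelf: White perforated plate, 100 (x) by 180 (y) by 8 mm, 0.22 kg, flat on the bench between the rails, axes about the guide's. Origin: middle of its underside, 72 mm behind (+y) and 31 mm below the grip's centre. Under the boxes it drags with some 2 to 12 N (masses and friction vary), most as the boxes tip off its rear edge; once clear with up to 2 N.
- stop: Fixed bar across the guide, 100 mm wide, 16 high, face 232 to 250 mm in front of the fence. Origin: on the bench under the middle of that face, +y to the plate, axes as the guide's. Two hard rubber-tipped screws (9 mm wide, 6 mm up, 30 mm either side of the middle) stick out of it 4 to 24 mm, both alike, set anew each time, not measured: the plate's leading edge meets them; they do not give.
- box_low: Lowest of three equal closed grey boxes, 80 x 80 x 40 mm, 0.11 to 0.23 kg each, stacked squarely on the plate behind the fence. Origin: middle of its underside, z up. It stands on the plate (8 mm) and must end on the bench.
- box_mid: Middle box, same size, origin at the middle of its underside.
- box_top: Top box, same size, origin at the middle of its underside; the stack's top is 128 mm above the bench at the start.
- jar: Bystander: brown glass jar, 56 mm wide, 75 mm high, beside the guide on its +x side, origin under its middle.
- gland: Bystander: black turned fitting, 38 mm wide, 48 mm high, beside the guide on its +x side, origin under its middle.
- jack: Bystander: black plug with a brass pin, 77 mm long, 16 mm high, lying beside the guide on its -x side, origin on the bench at the joint of pin and handle.
Not all that is in view belongs to the job. Of the things shaped like the shelf, the white one is meant.

How it is judged:
By the outcome, as a careful person would: the job done as asked, in the order asked, and still so for the second after the job is handed in, with the robot touching nothing.
It also fails if it takes over 58 s, if anything falls off the work surface, if the arm or the gripper's body presses on something with over 40 N, if the wrist force passes 120 N, or if a joint passes its speed limit or range.

### The arm

A 6-joint arm with a two-finger parallel gripper is mounted at the origin on the work surface. World frame = base frame: x ahead of the robot, y to its left, z up, the work surface at z = 0. Lengths are in mm, angles in rad, forces in N, time in s.
With the tool pointing down it reaches from about 350 to 775 mm from the base axis. Payload 5.5 kg.
Tool frame: the origin (TCP) lies midway between the tips of the shut fingers; the grasp point (between the pads) lies 19 mm behind it; z points along the fingers, y is the direction in which the jaws open and shut (so a half turn about z gives the same grasp; the last joint's range is limited). The gripper opens to 85 mm and grips with 20 to 120 N. Pads are 22 mm wide; open, the fingers measure 114 mm over their backs; the gripper's body (76 mm by 85 mm) begins 54 mm behind the grasp point. The pads swing forward as they close: fully open they stand 13 mm farther back than shut.
Start: joints at [-1.345, 0.313, 0.046, 1.304, 0, 1.431], TCP at [205.674, -537.001, 231.323] pointing down, gripper open.
Joint ranges: [-2.76, 2.76], [-0.86, 1.69], [-1.03, 1.26], [-2.2, 2.34], [-1.47, 1.5], [-3.14, 3.14]. Speed limits (rad/s): [2.57, 2.57, 3.14, 3.14, 3.14, 3.14].

### API

Orientations are given as a rotation vector (axis times angle).
In Python, from workcell import state, imaging, job gives the robot as it stands.
- The arm moves only by the tool drive_tool, never from a script. Its argument "commands" is a list of rows, each a list of 7 numbers: the opening, from 0 (shut) to 1 (fully open), then the shift along the tool's x, y, z as a fraction of full scale, then the turn, a rotation vector about the tool's x, y, z as a fraction of full scale. A call has 1 to 20 rows; each row shifts and turns the pose as measured when the row begins, along the tool's axes as they then stand; what a row does not reach is not made up. Full scale, the value 1, is 0.25 m for a shift and pi rad for a turn. A row lasts 1/12 s, in which the tool goes at most 41.7 mm and 7.16 degrees, less where a joint would pass 70% of its speed; a pose out of reach is approached as far as the arm can. A call with a number of a shift or a turn outside -1 to 1 is refused whole. A call with a gripper value outside its range is refused whole. The fingers move at their own pace and stop on an object; the grip force is fixed at half the most. Time passes only in rows, so rows that do not move let the fingers close. It gives the time, the measured TCP pose, the force and the opening at its end, in the units of the state.
- state(): the state, without advancing time (a new reading comes with each control period).
- imaging.capture(name): name is "scene" or "top" or "wrist"; returns a dict with "pixels" (384x512x3 uint8, red, green, blue), "fovy" (degrees; the focal length in pixels is half the picture's height over the tangent of half this angle, whatever the lens; pixels are square), "cx", "cy" (the principal point, pixels), "xyz" and "orientation" of the camera in the world; the wrist camera has in their place "mount" (4x4, takes a point from camera to tool coordinates, whose origin is the TCP and whose axes are the flange's). Camera axes: x right, y up, looking along -z (the intrinsics and any distortion apply to the point x, -y, -z); pixel columns grow to the right and rows downward; lengths in mm; the calibration is good to about 2 mm. A picture is of the moment at which its call begins: read the wrist's pose just before it. There is no depth.
- job.job_done(): hands the job in, once; it reports no verdict.
The state is a dict: "clock": time; "q": joint angles; "joint_vel": joint speeds; "effort": joint torques, N m; "position": TCP position; "eef_rot": TCP orientation; "force": force on the tool from outside, world axes, zero at the start; "wrist_torque": the same for the moment, N m; "gripper_width": finger opening in mm.
Only numpy, scipy, OpenCV 4.12 (cv2) and the standard library are available. Lean on these libraries where they do the work, as an engineer would, in place of code of your own. Each camera call takes 0.05 s, during which the arm holds its last target.

## Working session

There is one attempt and no reset: what is moved stays moved. The work goes in short steps, Python scripts to look and compute and a tool call to move; the robot and the scene stay as the last step left them, time stands still between calls to the robot, and variables do not carry over. Pictures are saved under pics/ and viewed, and the job is handed in when it is done.

Besides the shell and the picture viewer there is one more tool, called after ">>>" as name([rows], argument=value, ...), one row to a line, values as JSON. drive_tool: Moves the arm, as the interface text tells. Shift numbers are shares of 0.25 m and turn numbers shares of pi rad, none past 1 either way. Its arguments: {"type":"object","properties":{"commands":{"type":"array","items":{"type":"array","items":{"type":"number","minimum":-1,"maximum":1}}}},"required":["commands"]}

```bash
ls; mkdir -p pics; cat > h.py <<'E'
import numpy as np, cv2
from workcell import state, imaging, job
from scipy.spatial.transform import Rotation as R
def cap(n,fn):
    s=state(); d=imaging.capture(n); cv2.imwrite('pics/'+fn,d['pixels'][:,:,::-1]); 
    return s,d
E
python3 - <<'E'
from h import *
import pickle
print(state())
for n in ['scene','top','wrist']:
    s,d=cap(n,n+'0.png'); pickle.dump((s,d),open(n+'0.pkl','wb'))
    print(n,{k:v for k,v in d.items() if k!='pixels'})
E
```

```text
pics
{'clock': 0.0, 'q': array([-1.34456536e+00,  3.13968320e-01,  4.49392665e-02,  1.30362265e+00,
       -1.40970298e-05,  1.43119349e+00]), 'joint_vel': array([-5.77086660e-04, -2.85012354e-04, -7.71687971e-05, -1.59412125e-03,
       -2.26597468e-04,  6.65153594e-04]), 'effort': array([ 1.86784669e-04, -4.80628288e+01,  2.98530614e+01,  1.94103067e-02,
       -1.70145731e-04, -3.49967692e-06]), 'position': array([ 205.55659762, -536.42308811,  230.41090924]), 'eef_rot': array([-3.08736028e+00, -5.71114210e-01,  1.48231054e-04]), 'force': array([ 0.40290492, -0.81243004, -0.10981337]), 'wrist_torque': array([-0.0342209 , -0.03054391, -0.03469941]), 'gripper_width': 85.16799004354696}
scene {'fovy': 46.62036232782697, 'cx': 258.32929180694623, 'cy': 191.4990104122003, 'xyz': array([1142.70325764, -264.14384858,  733.97923289]), 'orientation': array([0.75588487, 0.46137547, 1.01852889])}
top {'fovy': 57.657982876422665, 'cx': 256.559858608895, 'cy': 193.33036238330916, 'xyz': array([398.5892325 ,  93.01978823, 825.16664919]), 'orientation': array([ 0.1017501 , -0.07850088, -1.59650276])}
wrist {'fovy': 61.52181927456362, 'cx': 251.22991863227233, 'cy': 186.69762100408593, 'mount': array([[ 3.98995114e-04,  9.52094174e-01,  3.05804717e-01,
         7.80583488e+01],
       [ 9.99999750e-01, -5.58576714e-04,  4.34338039e-04,
         4.76629887e-01],
       [ 5.84346111e-04,  3.05804467e-01, -9.52094158e-01,
        -1.41599082e+02],
       [ 0.00000000e+00,  0.00000000e+00,  0.00000000e+00,
         1.00000000e+00]])}
```

View pics/scene0.png

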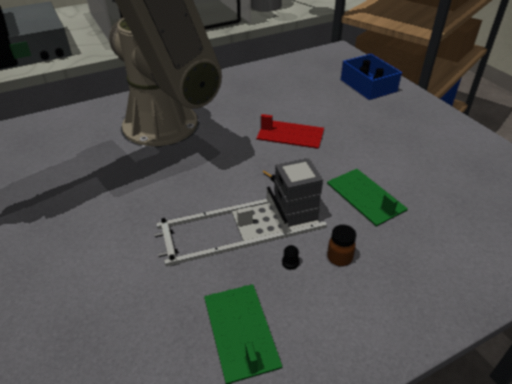

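View pics/top0.png

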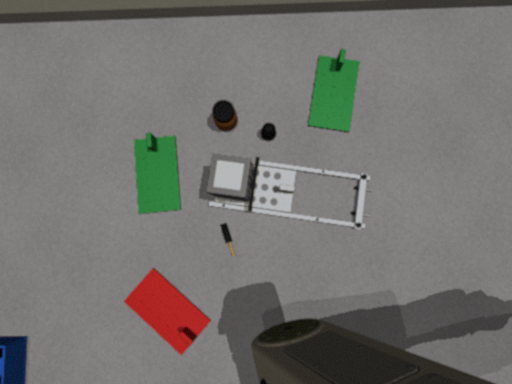

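View pics/wrist0.png

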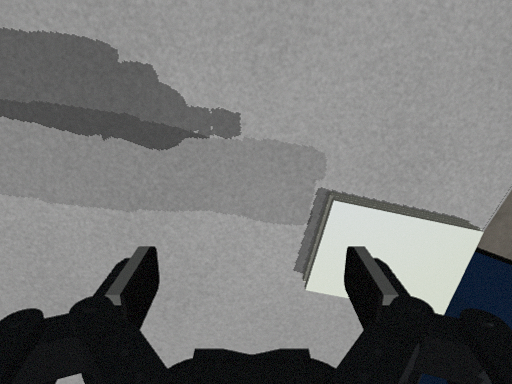

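```bash
python3 - <<'E'
import cv2
a=cv2.imread('pics/top0.png')[140:240,190:390]; cv2.imwrite('pics/top0c.png',cv2.resize(a,None,fx=4,fy=4,interpolation=cv2.INTER_CUBIC))
a=cv2.imread('pics/scene0.png')[150:275,145:345]; cv2.imwrite('pics/scene0c.png',cv2.resize(a,None,fx=4,fy=4,interpolation=cv2.INTER_CUBIC))
E
```

```text
(no output)
```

View pics/top0c.png

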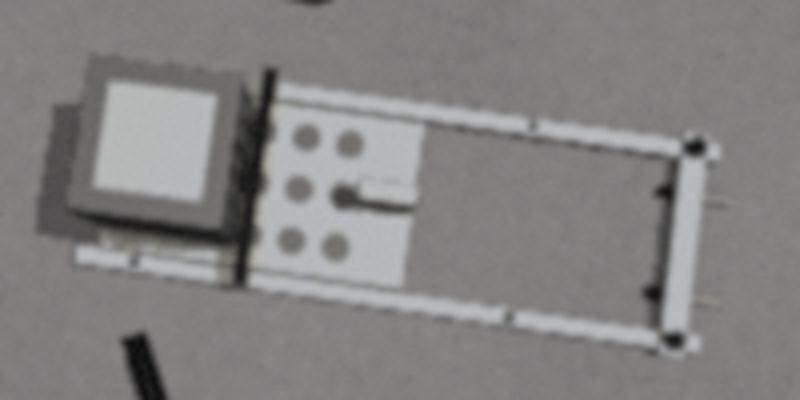

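View pics/scene0c.png

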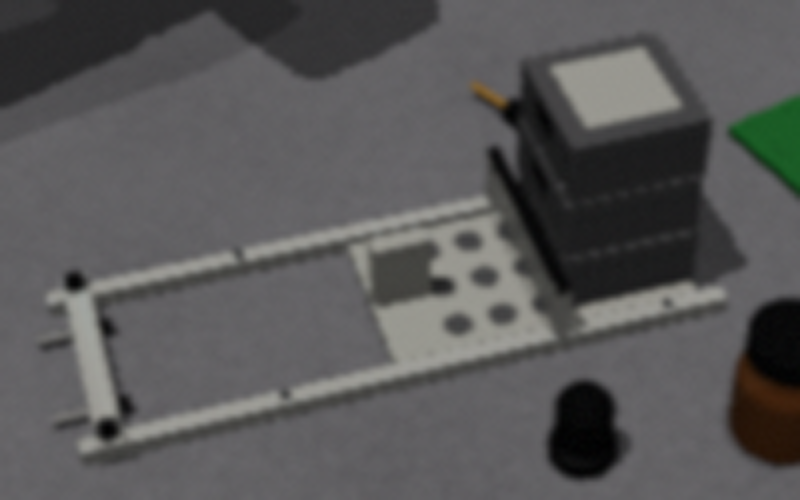

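```bash
cat >> h.py <<'E'
def proj(d,P,s=None):
    P=np.atleast_2d(P).astype(float)
    if 'mount' in d:
        M=d['mount']; Rt=R.from_rotvec(s['eef_rot']).as_matrix(); 
        Rc=Rt@M[:3,:3]; t=np.array(s['position'])+Rt@M[:3,3]
    else: Rc=R.from_rotvec(d['orientation']).as_matrix(); t=d['xyz']
    c=(P-t)@Rc; f=192/np.tan(np.radians(d['fovy']/2))
    return np.c_[d['cx']+f*c[:,0]/-c[:,2], d['cy']-f*c[:,1]/-c[:,2]]
E
cat > fit.py <<'E'
from h import *
import pickle
from scipy.optimize import least_squares
_,T=pickle.load(open('top0.pkl','rb')); _,S=pickle.load(open('scene0.pkl','rb'))
off=np.array([190,140]); 
g=[(61.5,-271,12),(51.5,-271,12),(-51.5,-271,12),(-61.5,-271,12),(-51.5,95,12),(-61.5,95,12),(50,-98,8),(-50,-98,8)]
pt=np.array([(720,144),(716,160),(700,339),(696,352),(78,247),(76,262),(425,125),(404,286)])/4+off-.375
gs=[(-61.5,-271,12),(61.5,-271,0),(61.5,95,12),(50,-98,8),(-50,-98,8)]
ps=np.array([(46,294),(84,461),(724,290),(394,360),(350,247)])/4+np.array([145,150])-.375
g=np.array(g,float);gs=np.array(gs,float)
def W(p,g): c,s=np.cos(p[2]),np.sin(p[2]); return np.c_[p[0]+c*g[:,0]-s*g[:,1],p[1]+s*g[:,0]+c*g[:,1],g[:,2]]
def rt(p): return (proj(T,W(p,g))-pt).ravel()
def rs(p): return (proj(S,W(p,gs))-ps).ravel()
for f in (rt,rs,lambda p:np.r_[rt(p),rs(p)]):
    best=min((least_squares(f,[450,50,a]) for a in (0,1.57,3.14,-1.57)),key=lambda r:r.cost)
    print(best.x,np.round(best.fun.reshape(-1,2),1).tolist())
p=best.x
for n,q in [('grip',(0,-80,31)),('stop',(0,-241,0)),('lead',(0,-98,8)),('y+',(0,95,0))]: print(n,W(p,np.array([q],float)))
np.save('gp.npy',p)
E
python3 fit.py
```

```text
[511.78282704 114.22962342   6.11214239] [[0.2, 0.0], [0.8, 0.2], [-0.0, -0.9], [0.5, 0.1], [-0.5, -0.4], [-0.6, 0.1], [0.0, -0.4], [-0.4, 1.1]]
[ 5.10328502e+02  1.14755630e+02 -1.64745857e-01] [[-0.1, -1.0], [0.1, 1.2], [0.8, 0.3], [0.2, 0.5], [-1.1, -1.4]]
[ 5.11384988e+02  1.14410485e+02 -1.69341368e-01] [[0.1, 0.0], [0.7, 0.2], [-0.0, -0.9], [0.5, 0.1], [-0.5, -0.1], [-0.7, 0.3], [-0.1, -0.3], [-0.4, 1.2], [-0.0, -1.1], [-0.1, 1.2], [0.9, 0.8], [0.1, 0.7], [-1.0, -1.3]]
grip [[497.90233425  35.55480678  31.        ]]
stop [[ 470.7684932  -123.14224634    0.        ]]
lead [[494.86873711  17.8122791    8.        ]]
y+ [[527.39563975 208.05160365   0.        ]]
```

>>> drive_tool([
  [1,0.118,-0.106,0,0,0,0],
  [1,0.118,-0.106,0,0,0,0],
  [1,0.118,-0.106,0,0,0,0],
  [1,0.118,-0.106,0,0,0,0],
  [1,0.118,-0.106,0,0,0,0],
  [1,0.118,-0.106,0,0,0,0],
  [1,0.118,-0.106,0,0,0,0],
  [1,0.118,-0.106,0,0,0,0],
  [1,0.118,-0.106,0,0,0,0],
  [1,0.118,-0.106,0,0,0,0],
  [1,0.118,-0.106,0,0,0,0],
  [1,0.118,-0.106,0,0,0,0],
])

```text
clock: 1.15
position: [427.2, -102.5, 225.9]
eef_rot: [-3.09, -0.544, 0.002]
force: [0.3, -0.3, 0.5]
gripper_width: 85.5
```

```bash
cat > st.py <<'E'
from h import *
s=state(); p=np.load('gp.npy'); c,sn=np.cos(p[2]),np.sin(p[2])
Rt=R.from_rotvec(s['eef_rot']).as_matrix()
d=s['position'][:2]-p[:2]
print('t',round(s['clock'],2),'pos',np.round(s['position'],1),'guide xy',np.round([c*d[0]+sn*d[1],-sn*d[0]+c*d[1]],2),'w',round(s['gripper_width'],1))
f=s['force'];print('F guide',np.round([c*f[0]+sn*f[1],-sn*f[0]+c*f[1],f[2]],2),'tq',np.round(s['wrist_torque'],2))
print('toolx ang rel guide -y (deg)',np.degrees(np.arctan2(Rt[1,0],Rt[0,0])-p[2])+90,'tilt z',np.round(Rt[:,2],4),'q',np.round(s['q'],3))
E
python3 st.py
```

```text
t 1.15 pos [ 427.2 -102.5  225.9] guide xy [ -46.42 -227.97] w 85.5
F guide [ 0.36 -0.24  0.5 ] tq [-0.02 -0.01 -0.04]
toolx ang rel guide -y (deg) 119.6792046170555 tilt z [-0.0019  0.0033 -1.    ] q [-4.200e-01  5.500e-02 -2.850e-01  1.234e+00  2.000e-03  2.373e+00]
```

>>> drive_tool([
  [1,0,0,0,0,0,-0.039],
  [1,0,0,0,0,0,-0.039],
  [1,0,0,0,0,0,-0.039],
  [1,0,0,0,0,0,-0.039],
  [1,0,0,0,0,0,-0.039],
  [1,0,0,0,0,0,-0.039],
  [1,0,0,0,0,0,-0.039],
  [1,0,0,0,0,0,-0.039],
  [1,0,0,0,0,0,-0.039],
  [1,0,0,0,0,0,-0.039],
  [1,0,0,0,0,0,-0.039],
  [1,0,0,0,0,0,-0.039],
  [1,0,0,0,0,0,-0.039],
  [1,0,0,0,0,0,-0.039],
  [1,0,0,0,0,0,-0.039],
  [1,0,0,0,0,0,-0.039],
  [1,0,0,0,0,0,-0.039],
  [1,0,0,0,0,0,-0.039],
  [1,0,0,0,0,0,-0.039],
  [1,0,0,0,0,0,-0.039],
])

```text
clock: 2.82
position: [426.2, -88.3, 221.4]
eef_rot: [-0.451, -3.097, -0.012]
force: [-0.3, -0.3, -0.0]
gripper_width: 85.6
```

```bash
python3 st.py
```

```text
t 2.82 pos [426.2 -88.3 221.4] guide xy [ -49.84 -214.16] w 85.6
F guide [-0.22 -0.32 -0.01] tq [ 0.   -0.04 -0.01]
toolx ang rel guide -y (deg) 263.1321984981479 tilt z [-0.0108  0.0096 -0.9999] q [-0.392  0.058 -0.294  1.233  0.005 -0.103]
```

>>> drive_tool([
  [1,0,0,0,0,0,-0.039],
  [1,0,0,0,0,0,-0.039],
  [1,0,0,0,0,0,-0.039],
  [1,0,0,0,0,0,-0.039],
  [1,0,0,0,0,0,-0.039],
  [1,0,0,0,0,0,-0.039],
  [1,0,0,0,0,0,-0.039],
  [1,0,0,0,0,0,-0.039],
  [1,0,0,0,0,0,-0.039],
  [1,0,0,0,0,0,-0.039],
  [1,0,0,0,0,0,-0.039],
  [1,0,0,0,0,0,-0.039],
  [1,0,0,0,0,0,-0.03],
  [1,0,0,0,0,0,0],
])

```text
clock: 3.98
position: [422.8, -86.9, 218.0]
eef_rot: [1.914, -2.483, -0.033]
force: [-0.7, 0.1, 0.2]
gripper_width: 85.5
```

```bash
python3 st.py
```

```text
t 3.98 pos [422.8 -86.9 218. ] guide xy [ -53.38 -213.39] w 85.5
F guide [-0.67  0.02  0.2 ] tq [-0.01 -0.04  0.02]
toolx ang rel guide -y (deg) -5.037134308252973 tilt z [-0.018   0.0126 -0.9998] q [-0.393  0.059 -0.301  1.232  0.005 -1.706]
```

```bash
cat >> st.py <<'E'
xg=np.array([c,sn,0]);yg=np.array([-sn,c,0])
Rd=np.c_[-yg,-xg,[0,0,-1]]
print('turn frac to desired',np.round(R.from_matrix(Rt.T@Rd).as_rotvec()/np.pi,4))
E
python3 st.py|tail -1
```

```text
turn frac to desired [ 0.0065  0.0027 -0.028 ]
```

>>> drive_tool([
  [1,0,0,0,0.0065,0.0027,-0.028],
  [1,-0.118,-0.053,0,0,0,0],
  [1,-0.118,-0.053,0,0,0,0],
  [1,-0.118,-0.053,0,0,0,0],
  [1,-0.118,-0.053,0,0,0,0],
  [1,0,0,0,0,0,0],
])

```text
clock: 4.48
position: [497.4, 22.2, 217.1]
eef_rot: [2.0, -2.422, 0.001]
force: [-0.2, 1.0, -0.9]
gripper_width: 85.8
```

```bash
python3 st.py; python3 - <<'E'
from h import *
import pickle
s,d=cap('wrist','w1.png'); pickle.dump((s,d),open('w1.pkl','wb'))
E
```

```text
t 4.48 pos [497.4  22.2 217.1] guide xy [  1.75 -93.28] w 85.8
F guide [-0.33  0.97 -0.9 ] tq [-0.03 -0.   -0.06]
toolx ang rel guide -y (deg) -1.2002945618443874 tilt z [ 5.e-04 -7.e-04 -1.e+00] q [-1.160e-01  1.690e-01 -1.770e-01  1.224e+00 -1.000e-03 -1.497e+00]
turn frac to desired [-0.0002 -0.0002 -0.0067]
```

View pics/w1.png

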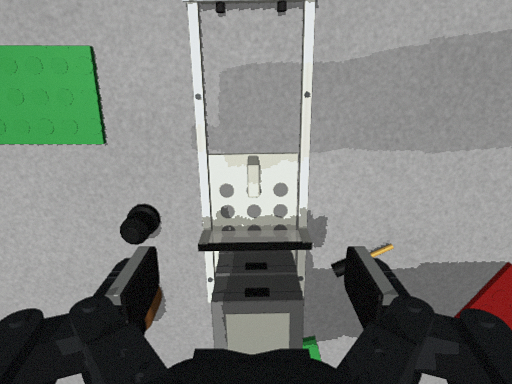

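```bash
python3 - <<'E'
import cv2
a=cv2.imread('pics/w1.png')[0:260,180:330]
b=cv2.resize(a[130:260],None,fx=5,fy=4.6,interpolation=cv2.INTER_CUBIC); cv2.imwrite('pics/w1a.png',cv2.resize(a[140:260],None,fx=5,fy=5,interpolation=cv2.INTER_CUBIC))
cv2.imwrite('pics/w1b.png',cv2.resize(a[0:110],None,fx=5,fy=5,interpolation=cv2.INTER_CUBIC))
E
```

```text
(no output)
```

View pics/w1a.png

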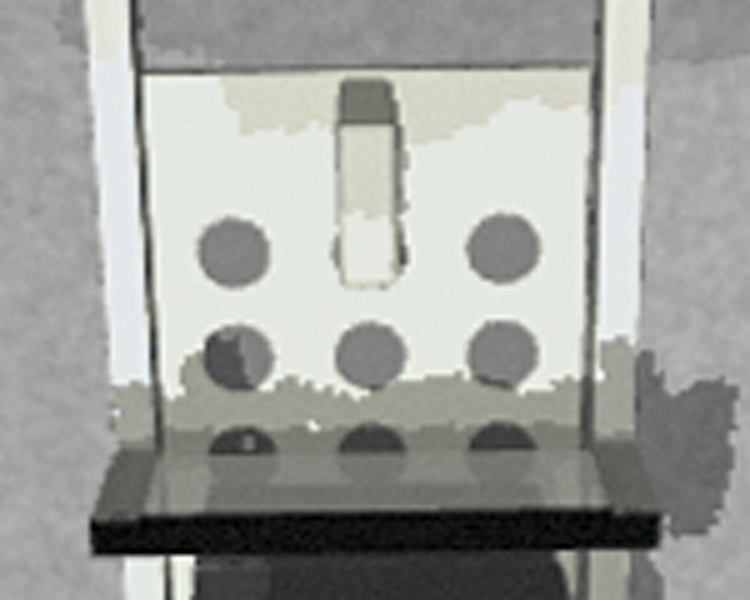

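View pics/w1b.png

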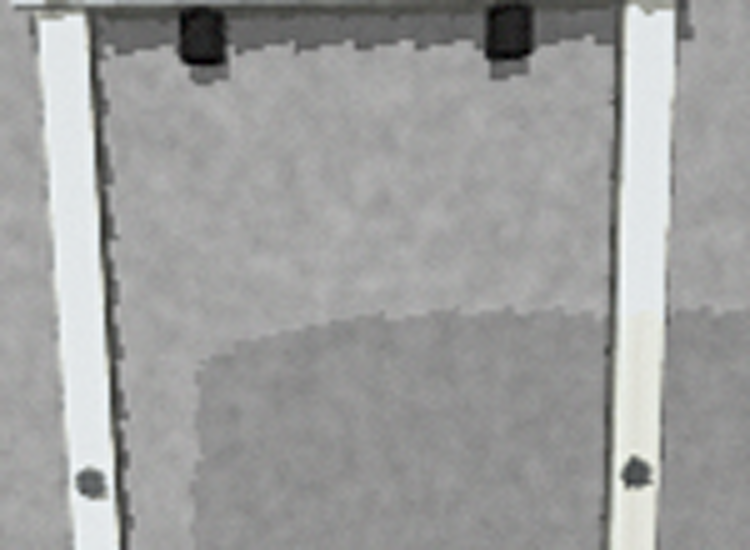

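```bash
cat > fitw.py <<'E'
from h import *
import pickle
from scipy.optimize import least_squares
s,d=pickle.load(open('w1.pkl','rb'))
A=lambda x,y:(x/5+180-.4,y/5+140-.4); B=lambda x,y:(x/5+180-.4,y/5-.4)
rail=[(51.5,B(88,10)),(51.5,B(113,500)),(51.5,A(131,5)),(51.5,A(155,430)),(61.5,A(85,5)),(61.5,A(110,370)),(61.5,B(38,20)),
(-51.5,B(623,10)),(-51.5,B(612,500)),(-51.5,A(605,5)),(-51.5,A(600,330)),(-61.5,B(676,10)),(-61.5,B(658,500)),(-61.5,A(652,5)),(-61.5,A(637,330))]
def W(p,g): g=np.atleast_2d(np.array(g,float)); c,s=np.cos(p[2]),np.sin(p[2]); return np.c_[p[0]+c*g[:,0]-s*g[:,1],p[1]+s*g[:,0]+c*g[:,1],g[:,2]]
n=len(rail)
def res(p):
    g=p[:3]; ys=p[5:5+n]
    r=(proj(d,W(g,[(x,y,12) for (x,_),y in zip(rail,ys)]),s)-np.array([q for _,q in rail])).ravel()
    yl,yb=p[3:5]; gx=p[5+n]
    o=[((50+gx,yl,8),A(143,74)),((-50+gx,yl,8),A(590,67)),((6+gx,yl+1,54),A(340,123)),((-6+gx,yl+1,54),A(395,122)),((6+gx,yl+35,54),A(342,285)),((-6+gx,yl+35,54),A(395,285)),
       ((30,yb,8),B(203,63)),((-30,yb,8),B(511,57)),((0,-6,49),A(375,514)),((0,0,49),A(375,550))]
    r2=proj(d,W(g,[a for a,_ in o]),s)-np.array([q for _,q in o])
    r2[8:,0]=0
    return np.r_[r,r2.ravel()]
g0=np.load('gp.npy')
x0=np.r_[g0,-98,-225,[ -150]*n,0]
r=least_squares(res,x0); print(r.x[:5],'gx',r.x[-1]); print(np.round(r.fun.reshape(-1,2),1).tolist())
p=r.x; print('grip world',W(p[:3],[(p[-1],p[3]+18,31)]))
print('screwtips lead dist',p[3]-p[4])
np.save('gw.npy',p[:3])
E
python3 fitw.py
```

```text
[ 5.10645101e+02  1.11972580e+02 -1.71511873e-01 -9.55660844e+01
 -2.35564490e+02] gx 0.5610589676642974
[[-0.5, 0.0], [0.6, -0.0], [-0.4, 0.0], [0.1, -0.0], [-0.5, 0.0], [-0.3, 0.0], [-0.8, 0.1], [0.6, 0.0], [-0.0, -0.0], [0.2, 0.0], [-0.7, -0.0], [0.5, 0.0], [0.4, 0.0], [0.1, 0.0], [0.6, 0.0], [-0.6, -0.4], [0.4, -0.6], [-0.8, 0.0], [0.5, 0.0], [-0.5, 0.6], [0.9, 0.4], [-0.1, 0.0], [0.0, -0.0], [0.0, 1.1], [0.0, -1.1]]
grip world [[497.95955086  35.44879866  31.        ]]
screwtips lead dist 139.99840546406185
```

```bash
sed -i 's/gp.npy/gw.npy/' st.py; cat >> st.py <<'E'
G=np.array([497.96,35.45,16]); 
print('to grip in tool frac',np.round(Rt.T@(G-s['position'])/250,4))
E
python3 st.py
```

```text
t 4.53 pos [495.9  20.8 217. ] guide xy [  1.08 -92.36] w 85.6
F guide [0.81 0.71 0.22] tq [ 0.    0.02 -0.04]
toolx ang rel guide -y (deg) -1.0735537176485934 tilt z [-0.0013 -0.0019 -1.    ] q [-0.119  0.167 -0.179  1.225 -0.002 -1.499]
turn frac to desired [ 0.0003 -0.0007 -0.006 ]
to grip in tool frac [-0.0608  0.0025  0.8038]
```

>>> drive_tool([
  [0.5,-0.03,0,0,0,0,-0.006],
  [0.5,-0.03,0,0.08,0,0,0],
  [0.5,0,0,0.13,0,0,0],
  [0.5,0,0,0.13,0,0,0],
  [0.5,0,0,0.1,0,0,0],
  [0.5,0,0,0,0,0,0],
  [0.5,0,0,0,0,0,0],
])

```text
clock: 5.12
position: [497.3, 34.2, 105.2]
eef_rot: [2.013, -2.411, 0.004]
force: [0.6, 0.4, 0.4]
gripper_width: 42.9
```

```bash
python3 st.py; python3 - <<'E'
from h import *
import pickle
s,d=cap('wrist','w2.png'); pickle.dump((s,d),open('w2.pkl','wb'))
E
```

```text
t 5.12 pos [497.3  34.2 105.2] guide xy [  0.12 -78.92] w 42.9
F guide [0.5  0.53 0.39] tq [-0.03 -0.   -0.02]
toolx ang rel guide -y (deg) -0.45835899934546376 tilt z [ 9.0e-04 -2.7e-03 -1.0e+00] q [-0.091  0.243 -0.371  0.955 -0.003 -1.482]
turn frac to desired [-0.0004 -0.0008 -0.0025]
to grip in tool frac [-0.0063 -0.0012  0.3567]
```

View pics/w2.png

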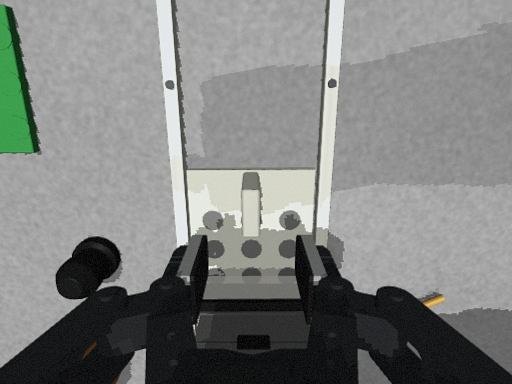

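>>> drive_tool([
  [0.5,-0.004,0,0.1,0,0,-0.0025],
  [0.5,0,0,0.1,0,0,0],
  [0.5,0,0,0.09,0,0,0],
  [0.5,0,0,0.03,0,0,0],
  [0.5,0,0,0.0,0,0,0],
])

```text
clock: 5.58
position: [505.5, 32.7, 33.4]
eef_rot: [-2.011, 2.399, -0.023]
force: [-1.6, -0.7, 0.2]
gripper_width: 42.8
```

```bash
python3 st.py; python3 - <<'E'
from h import *
import pickle
s,d=cap('wrist','w3.png'); pickle.dump((s,d),open('w3.pkl','wb'))
E
```

```text
t 5.58 pos [505.5  32.7  33.4] guide xy [  8.51 -79.  ] w 42.8
F guide [-1.46 -0.94  0.23] tq [ 0.03  0.04 -0.05]
toolx ang rel guide -y (deg) -0.22935530576272356 tilt z [ 0.0173 -0.0043 -0.9998] q [-0.092  0.322 -0.465  0.766 -0.003 -1.488]
turn frac to desired [-0.0056 -0.0004 -0.0013]
to grip in tool frac [-0.0057  0.033   0.069 ]
```

View pics/w3.png

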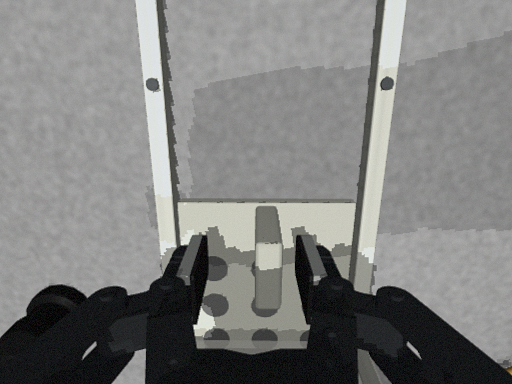

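>>> drive_tool([
  [0.5,-0.004,0.03,0,-0.0056,0,-0.0013],
  [0.5,0,0,0.0,0,0,0],
])

```text
clock: 5.8
position: [500.0, 34.8, 37.1]
eef_rot: [-2.022, 2.403, -0.004]
force: [-0.9, -0.2, -0.2]
gripper_width: 42.9
```

```bash
python3 st.py
```

```text
t 5.8 pos [500.   34.8  37.1] guide xy [  2.71 -77.9 ] w 42.9
F guide [-0.91 -0.33 -0.2 ] tq [-0.02  0.02  0.05]
toolx ang rel guide -y (deg) -0.0062899924715509314 tilt z [ 0.0028 -0.0014 -1.    ] q [-9.000e-02  3.190e-01 -4.580e-01  7.900e-01 -1.000e-03 -1.489e+00]
turn frac to desired [-0.001  -0.0003 -0.    ]
to grip in tool frac [-0.0014  0.0088  0.0842]
```

>>> drive_tool([
  [0.5,-0.001,0.009,0.03,-0.001,0,0],
  [0.5,0,0.001,0.03,0,0,0],
  [0.5,0,0.001,0.02,0,0,0],
  [0.5,0,0,0.0,0,0,0],
])

```text
clock: 6.13
position: [500.3, 35.4, 19.2]
eef_rot: [-2.021, 2.4, -0.008]
force: [0.5, -0.2, -0.0]
gripper_width: 42.9
```

```bash
python3 st.py
```

```text
t 6.13 pos [500.3  35.4  19.2] guide xy [  2.86 -77.21] w 42.9
F guide [ 0.58 -0.14 -0.03] tq [0.06 0.02 0.  ]
toolx ang rel guide -y (deg) 0.007282554636304894 tilt z [ 0.0066 -0.0014 -1.    ] q [-8.900e-02  3.400e-01 -4.820e-01  7.420e-01 -1.000e-03 -1.488e+00]
turn frac to desired [-0.0021 -0.0001  0.    ]
to grip in tool frac [0.0014 0.0093 0.0128]
```

>>> drive_tool([
  [0.5,0.001,0.009,0.014,-0.002,0,0],
  [0.5,0,0,0.0,0,0,0],
  [0.5,0,0,0.0,0,0,0],
])

```text
clock: 6.38
position: [497.3, 35.7, 14.7]
eef_rot: [2.023, -2.402, -0.001]
force: [1.2, -0.3, -0.2]
gripper_width: 42.4
```

```bash
python3 st.py;python3 - <<'E'
from h import *
s,d=cap('wrist','w4.png')
E
```

```text
t 6.38 pos [497.3  35.7  14.7] guide xy [ -0.13 -77.46] w 42.4
F guide [ 1.19 -0.09 -0.21] tq [ 0.06 -0.02  0.01]
toolx ang rel guide -y (deg) 0.017772916351319168 tilt z [-1.5e-03 -1.0e-04 -1.0e+00] q [-0.089  0.347 -0.486  0.74  -0.    -1.489]
turn frac to desired [ 0.0005 -0.0001  0.0001]
to grip in tool frac [ 0.0004 -0.0028 -0.0053]
```

View pics/w4.png

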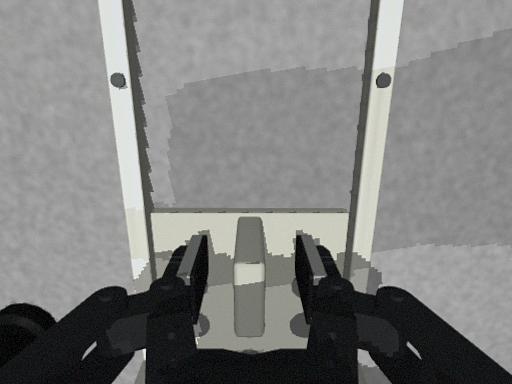

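>>> drive_tool([
  [0.3,0,0,0,0,0,0],
  [0.2,0,0,0,0,0,0],
  [0.17,0,0,0,0,0,0],
  [0.0,0,0,0,0,0,0],
  [0.0,0,0,0,0,0,0],
  [0.0,0,0,0,0,0,0],
])

```text
clock: 6.93
position: [497.8, 35.6, 14.9]
eef_rot: [2.022, -2.403, -0.0]
force: [-0.0, 1.1, -0.5]
gripper_width: 11.2
```

```bash
python3 st.py
```

```text
t 6.93 pos [497.8  35.6  14.9] guide xy [  0.37 -77.49] w 11.2
F guide [-0.19  1.08 -0.5 ] tq [-0.06 -0.06 -0.13]
toolx ang rel guide -y (deg) -0.019967809165706285 tilt z [-7.e-04 -2.e-04 -1.e+00] q [-0.09   0.346 -0.486  0.739 -0.    -1.488]
turn frac to desired [ 0.0002 -0.0001 -0.0001]
to grip in tool frac [ 0.0003 -0.0008 -0.0044]
```

>>> drive_tool([
  [0,0.015,0,0,0,0,0],
  [0,0.02,0,0,0,0,0],
  [0,0.02,0,0,0,0,0],
  [0,0.02,0,0,0,0,0],
])

```text
clock: 7.27
position: [494.6, 18.8, 14.9]
eef_rot: [-2.025, 2.397, 0.006]
force: [0.9, 4.8, -0.9]
gripper_width: 11.6
```

```bash
python3 st.py
```

```text
t 7.27 pos [494.6  18.8  14.9] guide xy [  0.11 -94.51] w 11.6
F guide [ 0.1   4.9  -0.91] tq [ 0.5  -0.1  -0.04]
toolx ang rel guide -y (deg) 0.21248316218435548 tilt z [ 1.0e-04  4.9e-03 -1.0e+00] q [-0.127  0.339 -0.496  0.735  0.005 -1.53 ]
turn frac to desired [0.0002 0.0015 0.0012]
to grip in tool frac [-0.0678 -0.002  -0.0042]
```

>>> drive_tool([
  [0,0.02,0,0,0.0002,0.0015,0.0012],
  [0,0.02,0,0,0,0,0],
  [0,0.02,0,0,0,0,0],
  [0,0.02,0,0,0,0,0],
])

```text
clock: 7.6
position: [490.7, -0.8, 14.9]
eef_rot: [-2.023, 2.4, 0.006]
force: [0.7, 4.5, -0.7]
gripper_width: 11.4
```

```bash
python3 st.py; python3 -c "
from h import *
cap('scene','s2.png')
a=cv2.imread('pics/s2.png')[130:275,145:345]; cv2.imwrite('pics/s2c.png',cv2.resize(a,None,fx=4,fy=4,interpolation=cv2.INTER_CUBIC))"
```

```text
t 7.6 pos [490.7  -0.8  14.9] guide xy [  -0.43 -114.55] w 11.4
F guide [-0.08  4.6  -0.66] tq [ 0.58 -0.18 -0.06]
toolx ang rel guide -y (deg) 0.08098256142829996 tilt z [ 3.0e-04  4.9e-03 -1.0e+00] q [-0.169  0.333 -0.507  0.732  0.005 -1.569]
turn frac to desired [0.0002 0.0016 0.0005]
to grip in tool frac [-0.148  -0.0042 -0.0037]
```

View pics/s2c.png

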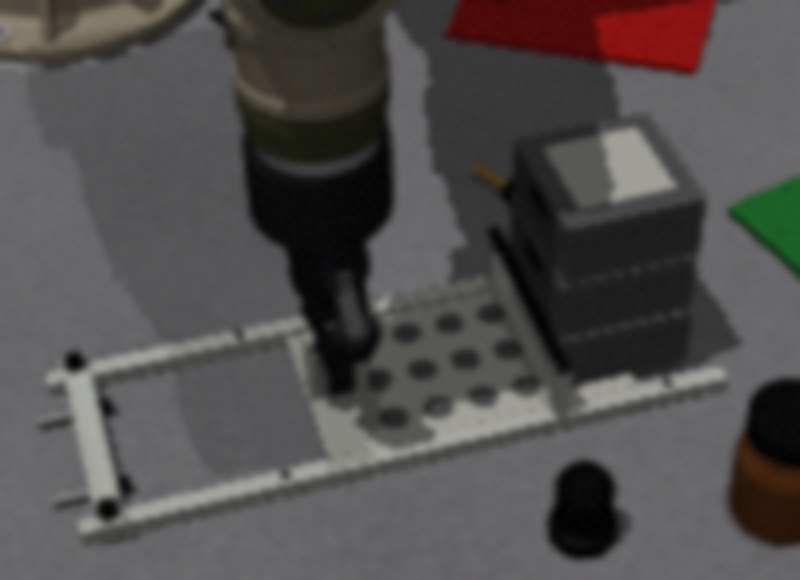

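>>> drive_tool([
  [0,0.02,0,0,0.0002,0.0016,0.0005],
  [0,0.02,0,0,0,0,0],
  [0,0.02,0,0,0,0,0],
  [0,0.02,0,0,0,0,0],
  [0,0.02,0,0,0,0,0],
  [0,0.02,0,0,0,0,0],
])

```text
clock: 8.15
position: [484.5, -31.8, 14.9]
eef_rot: [-2.022, 2.403, 0.003]
force: [1.1, 1.4, -1.0]
gripper_width: 11.1
```

```bash
python3 st.py; python3 -c "
from h import *
cap('scene','s3.png')
a=cv2.imread('pics/s3.png')[130:275,145:345]; cv2.imwrite('pics/s3c.png',cv2.resize(a,None,fx=4,fy=4,interpolation=cv2.INTER_CUBIC))"
```

```text
t 8.15 pos [484.5 -31.8  14.9] guide xy [  -1.25 -146.17] w 11.1
F guide [ 0.85  1.58 -1.01] tq [ 0.01 -0.09 -0.04]
toolx ang rel guide -y (deg) -0.008841635750300725 tilt z [-2.0e-04  2.4e-03 -1.0e+00] q [-0.233  0.325 -0.519  0.728  0.002 -1.632]
turn frac to desired [ 0.0002  0.0007 -0.    ]
to grip in tool frac [-0.2744 -0.0072 -0.0038]
```

View pics/s3c.png

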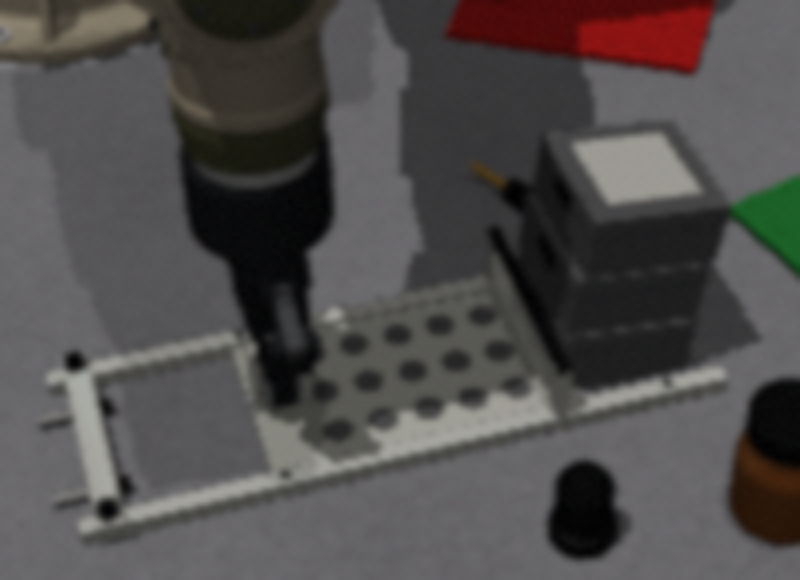

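>>> drive_tool([
  [0,0.02,-0.002,0,0.0002,0.0007,0],
  [0,0.02,-0.002,0,0,0,0],
  [0,0.02,0,0,0,0,0],
  [0,0.02,0,0,0,0,0],
  [0,0.02,0,0,0,0,0],
  [0,0.02,0,0,0,0,0],
])

```text
clock: 8.7
position: [479.3, -65.8, 14.9]
eef_rot: [2.02, -2.404, 0.001]
force: [1.0, 0.7, -0.2]
gripper_width: 11.3
```

```bash
python3 st.py; python3 -c "
from h import *
cap('scene','s4.png')
a=cv2.imread('pics/s4.png')[130:275,145:345]; cv2.imwrite('pics/s4c.png',cv2.resize(a,None,fx=4,fy=4,interpolation=cv2.INTER_CUBIC))"
```

```text
t 8.7 pos [479.3 -65.8  14.9] guide xy [  -0.58 -180.53] w 11.3
F guide [ 0.86  0.86 -0.16] tq [ 0.19 -0.11  0.02]
toolx ang rel guide -y (deg) -0.09141268177157258 tilt z [-0.001  -0.0016 -1.    ] q [-0.301  0.322 -0.523  0.726 -0.002 -1.699]
turn frac to desired [ 0.0002 -0.0005 -0.0005]
to grip in tool frac [-0.4118 -0.0039 -0.0051]
```

View pics/s4c.png

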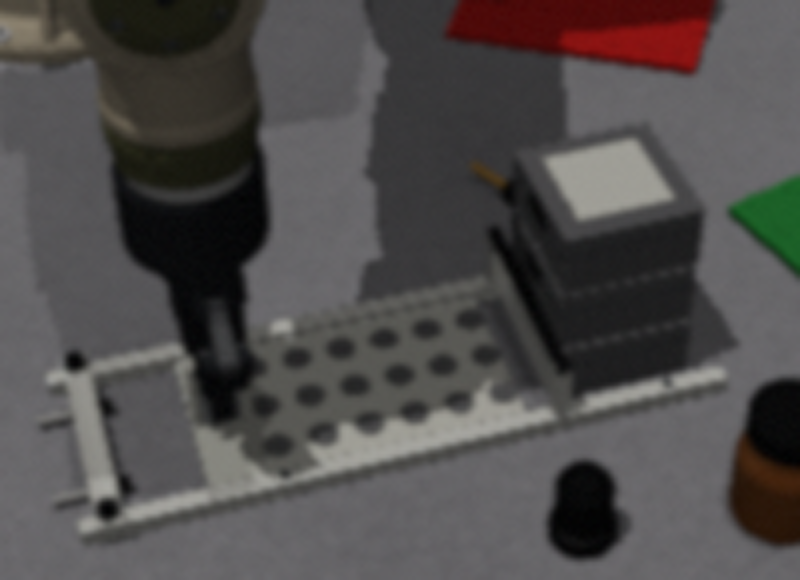

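>>> drive_tool([
  [0,0.02,-0.001,0,0,-0.0005,-0.0005],
  [0,0.02,0,0,0,0,0],
  [0,0.02,0,0,0,0,0],
  [0,0.016,0,0,0,0,0],
  [0,0.01,0,0,0,0,0],
  [0,0.0,0,0,0,0,0],
])

```text
clock: 9.25
position: [475.2, -90.9, 14.9]
eef_rot: [2.02, -2.404, -0.0]
force: [-0.2, 0.8, -0.0]
gripper_width: 11.2
```

```bash
python3 st.py; python3 -c "
from h import *
cap('wrist','w5.png')"
```

```text
t 9.25 pos [475.2 -90.9  14.9] guide xy [  -0.35 -205.92] w 11.2
F guide [-0.33  0.79 -0.03] tq [ 0.22 -0.08  0.1 ]
toolx ang rel guide -y (deg) -0.08819945964718556 tilt z [-1.1e-03 -9.0e-04 -1.0e+00] q [-3.540e-01  3.220e-01 -5.230e-01  7.260e-01 -1.000e-03 -1.752e+00]
turn frac to desired [ 0.0003 -0.0003 -0.0005]
to grip in tool frac [-0.5134 -0.0028 -0.0051]
```

View pics/w5.png

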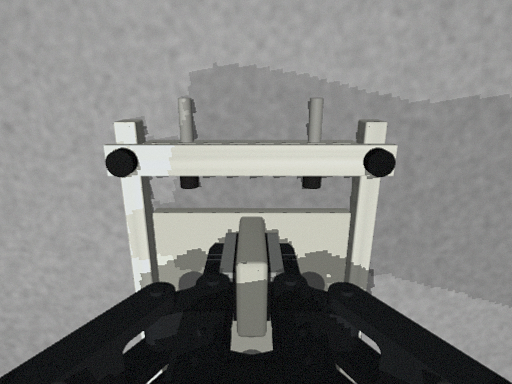

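>>> drive_tool([
  [0,0.008,0,0,0,0,0],
  [0,0.008,0,0,0,0,0],
  [0,0.008,0,0,0,0,0],
  [0,0,0,0,0,0,0],
])

```text
clock: 9.63
position: [474.0, -96.8, 14.9]
eef_rot: [2.021, -2.403, 0.0]
force: [-0.8, -0.5, 0.2]
gripper_width: 11.4
```

```bash
python3 st.py
```

```text
t 9.63 pos [474.  -96.8  14.9] guide xy [  -0.43 -211.99] w 11.4
F guide [-0.67 -0.62  0.17] tq [-0.02 -0.05  0.05]
toolx ang rel guide -y (deg) -0.03759741349821866 tilt z [-0.0012 -0.0011 -1.    ] q [-3.670e-01  3.220e-01 -5.230e-01  7.260e-01 -1.000e-03 -1.765e+00]
turn frac to desired [ 0.0003 -0.0004 -0.0002]
to grip in tool frac [-0.5377 -0.0036 -0.0051]
```

Approach at about 1 mm per row, checking often.

>>> drive_tool([
  [0,0.005,0,0,0,0,0],
  [0,0.005,0,0,0,0,0],
  [0,0.004,0,0,0,0,0],
])

```text
clock: 9.88
position: [473.4, -100.2, 14.9]
eef_rot: [2.022, -2.403, -0.0]
force: [-0.6, 0.4, -0.2]
gripper_width: 11.4
```

>>> drive_tool([
  [0,0.004,0,0,0,0,0],
])

```text
clock: 9.97
position: [473.2, -101.2, 14.9]
eef_rot: [2.022, -2.402, -0.001]
force: [-0.5, 1.1, -0.3]
gripper_width: 11.4
```

>>> drive_tool([
  [0,0.004,0,0,0,0,0],
])

```text
clock: 10.05
position: [473.0, -102.2, 14.9]
eef_rot: [2.022, -2.403, -0.001]
force: [0.6, -0.2, -0.5]
gripper_width: 11.1
```

>>> drive_tool([
  [0,0.003,0,0,0,0,0],
])

```text
clock: 10.13
position: [472.9, -103.0, 14.9]
eef_rot: [2.022, -2.402, -0.001]
force: [0.2, 0.8, -1.0]
gripper_width: 11.0
```

>>> drive_tool([
  [0,0.003,0,0,0,0,0],
])

```text
clock: 10.22
position: [472.8, -103.9, 14.9]
eef_rot: [2.022, -2.403, -0.0]
force: [1.4, 1.2, -0.6]
gripper_width: 11.4
```

>>> drive_tool([
  [0,0.003,0,0,0,0,0],
])

```text
clock: 10.3
position: [472.7, -104.1, 14.9]
eef_rot: [2.023, -2.403, -0.002]
force: [1.4, 4.2, 1.5]
gripper_width: 11.5
```

```bash
python3 st.py; python3 -c "
from h import *
cap('wrist','w6.png')
a=cv2.imread('pics/w6.png')[130:260,100:400]; cv2.imwrite('pics/w6c.png',cv2.resize(a,None,fx=2.6,fy=2.6,interpolation=cv2.INTER_CUBIC))"
```

```text
t 10.3 pos [ 472.7 -104.1   14.9] guide xy [  -0.51 -219.42] w 11.5
F guide [0.65 4.34 1.49] tq [ 0.94 -0.25 -0.02]
toolx ang rel guide -y (deg) 0.022420227086684008 tilt z [-8.e-04  8.e-04 -1.e+00] q [-0.383  0.323 -0.522  0.727  0.    -1.783]
turn frac to desired [0.0003 0.0002 0.0001]
to grip in tool frac [-0.5674 -0.0045 -0.004 ]
```

View pics/w6c.png

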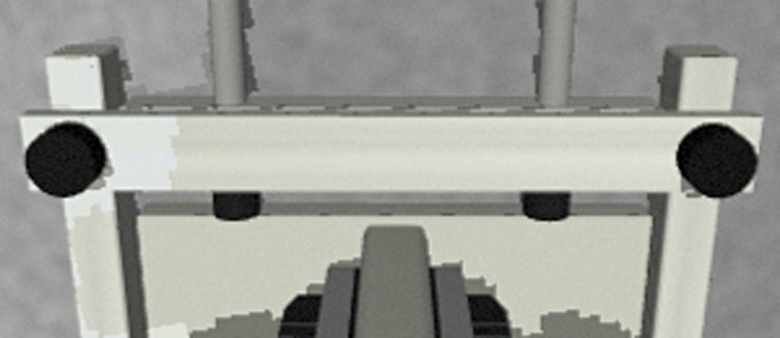

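>>> drive_tool([
  [0,0.003,0,0,0,0,0],
])

```text
clock: 10.43
position: [472.7, -104.2, 14.9]
eef_rot: [-2.023, 2.402, 0.003]
force: [0.7, 5.4, 0.5]
gripper_width: 11.3
```

>>> drive_tool([
  [0,0.003,0,0,0,0,0],
])

```text
clock: 10.52
position: [472.7, -104.2, 14.9]
eef_rot: [-2.023, 2.4, 0.005]
force: [1.3, 5.4, 0.9]
gripper_width: 11.2
```

```bash
python3 st.py
```

```text
t 10.52 pos [ 472.7 -104.2   14.9] guide xy [  -0.49 -219.47] w 11.2
F guide [0.4  5.56 0.89] tq [ 0.95 -0.21 -0.06]
toolx ang rel guide -y (deg) 0.08041362552175713 tilt z [ 1.0e-04  4.1e-03 -1.0e+00] q [-0.385  0.323 -0.522  0.728  0.004 -1.786]
turn frac to desired [0.0002 0.0013 0.0004]
to grip in tool frac [-0.5676 -0.005  -0.0019]
```

>>> drive_tool([
  [0,0.003,0,0,0,0,0],
  [0,0.003,0,0,0,0,0],
  [0,0.003,0,0,0,0,0],
])

```text
clock: 10.77
position: [472.7, -104.3, 15.0]
eef_rot: [-2.022, 2.396, 0.009]
force: [1.3, 5.2, 0.5]
gripper_width: 11.2
```

>>> drive_tool([
  [0,0.001,0,0,0,0,0],
])

```text
clock: 10.85
position: [472.7, -104.2, 15.0]
eef_rot: [-2.022, 2.395, 0.01]
force: [1.9, 2.3, -0.7]
gripper_width: 11.3
```

```bash
python3 st.py
```

```text
t 10.85 pos [ 472.7 -104.2   15. ] guide xy [  -0.52 -219.46] w 11.3
F guide [ 1.45  2.59 -0.65] tq [ 0.42 -0.15 -0.04]
toolx ang rel guide -y (deg) 0.17978062333644118 tilt z [ 0.0014  0.0093 -1.    ] q [-0.389  0.323 -0.522  0.728  0.009 -1.791]
turn frac to desired [0.0001 0.003  0.001 ]
to grip in tool frac [-0.5676 -0.0061  0.0014]
```

>>> drive_tool([
  [0.2,0.001,0,0,0,0,0],
  [0.3,0,0,0,0,0,0],
  [0.5,0,0,0,0,0,0],
  [0.5,0,0,0,0,0,0],
])

```text
clock: 11.18
position: [472.5, -106.4, 15.2]
eef_rot: [-2.023, 2.399, 0.005]
force: [0.6, -0.0, 0.2]
gripper_width: 42.9
```

```bash
python3 st.py; python3 -c "
from h import *
cap('wrist','w7.png')"
```

```text
t 11.18 pos [ 472.5 -106.4   15.2] guide xy [  -0.33 -221.64] w 42.9
F guide [0.6  0.05 0.18] tq [-0.02 -0.   -0.  ]
toolx ang rel guide -y (deg) 0.12740627447176678 tilt z [ 6.0e-04  4.9e-03 -1.0e+00] q [-0.39   0.322 -0.521  0.728  0.005 -1.792]
turn frac to desired [0.0001 0.0016 0.0007]
to grip in tool frac [-5.763e-01 -4.800e-03 -3.000e-04]
```

View pics/w7.png

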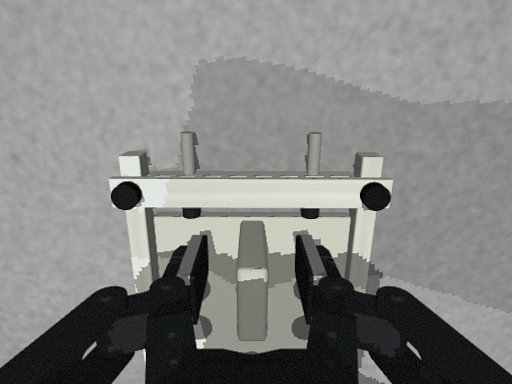

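Plate stays on both buffers, fingers are clear on both sides. Retreat straight up.

>>> drive_tool([
  [0.5,0,0,-0.02,0,0.0016,0.0007],
  [0.5,0,0,-0.04,0,0,0],
  [0.5,0,0,-0.06,0,0,0],
  [0.5,0,0,-0.06,0,0,0],
])

```text
clock: 11.57
position: [469.8, -105.8, 60.3]
eef_rot: [2.019, -2.401, -0.008]
force: [-0.1, -0.2, 0.0]
gripper_width: 43.2
```

```bash
python3 st.py
```

```text
t 11.57 pos [ 469.8 -105.8   60.3] guide xy [  -3.11 -221.6 ] w 43.2
F guide [-0.05 -0.17  0.05] tq [ 0.02 -0.02  0.03]
toolx ang rel guide -y (deg) -0.05488971281984334 tilt z [-0.0068  0.0011 -1.    ] q [-0.388  0.266 -0.467  0.845 -0.002 -1.786]
turn frac to desired [ 0.0022 -0.     -0.0003]
to grip in tool frac [-0.5762 -0.0154  0.1768]
```

>>> drive_tool([
  [0.5,0,0,-0.1,0,0,0],
  [0.5,0,0,-0.12,0,0,0],
  [0.5,0,0,-0.12,0,0,0],
  [0.5,0,0,-0.12,0,0,0],
  [0.5,0,0,-0.12,0,0,0],
  [0.5,0.1,0,-0.05,0,0,0],
  [0.5,0,0,0,0,0,0],
  [0.5,0,0,0,0,0,0],
  [0.5,0,0,0,0,0,0],
])

```text
clock: 12.32
position: [466.2, -131.2, 237.5]
eef_rot: [2.022, -2.403, 0.01]
force: [0.3, 0.6, -0.2]
gripper_width: 42.5
```

```bash
python3 st.py; python3 -c "
from h import *
cap('wrist','w8.png'); cap('scene','s8.png'); cap('top','t8.png')
a=cv2.imread('pics/s8.png')[130:275,145:345]; cv2.imwrite('pics/s8c.png',cv2.resize(a,None,fx=4,fy=4,interpolation=cv2.INTER_CUBIC))
a=cv2.imread('pics/t8.png')[90:270,190:390]; cv2.imwrite('pics/t8c.png',cv2.resize(a,None,fx=3,fy=3,interpolation=cv2.INTER_CUBIC))"
```

```text
t 12.32 pos [ 466.2 -131.2  237.5] guide xy [  -2.26 -247.15] w 42.5
F guide [ 0.22  0.63 -0.2 ] tq [-0.01  0.02 -0.01]
toolx ang rel guide -y (deg) -0.007928332465368726 tilt z [ 0.0033 -0.0056 -1.    ] q [-0.438  0.132 -0.171  1.263 -0.004 -1.837]
turn frac to desired [-0.0013 -0.0016 -0.    ]
to grip in tool frac [-0.6827 -0.0075  0.8826]
```

View pics/w8.png

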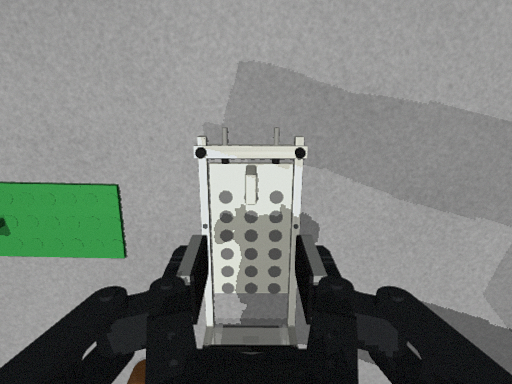

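View pics/s8c.png

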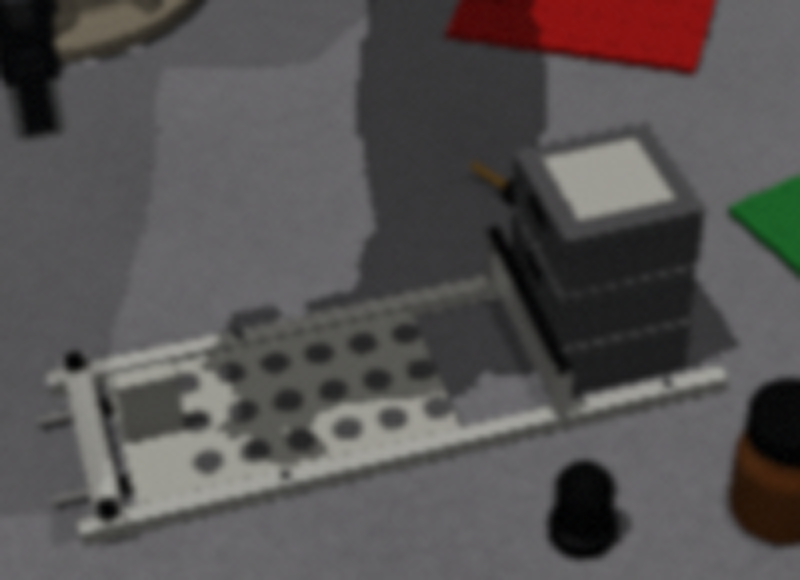

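View pics/t8c.png

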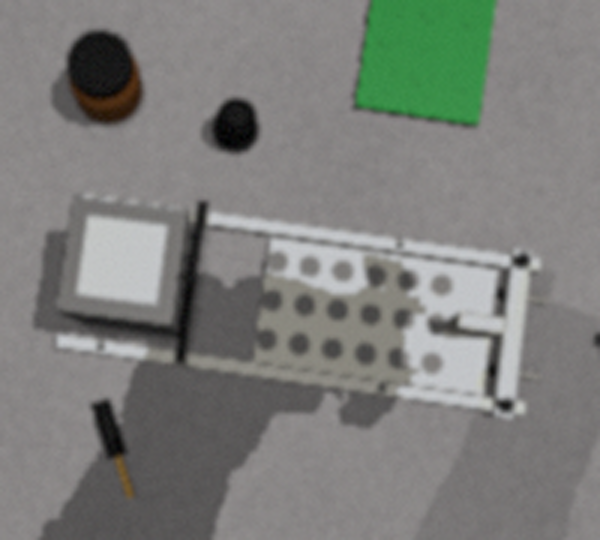

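```bash
python3 -c "
import cv2
a=cv2.imread('pics/w8.png')[135:215,185:315]; cv2.imwrite('pics/w8c.png',cv2.resize(a,None,fx=6,fy=6,interpolation=cv2.INTER_CUBIC))"
```

```text
(no output)
```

View pics/w8c.png

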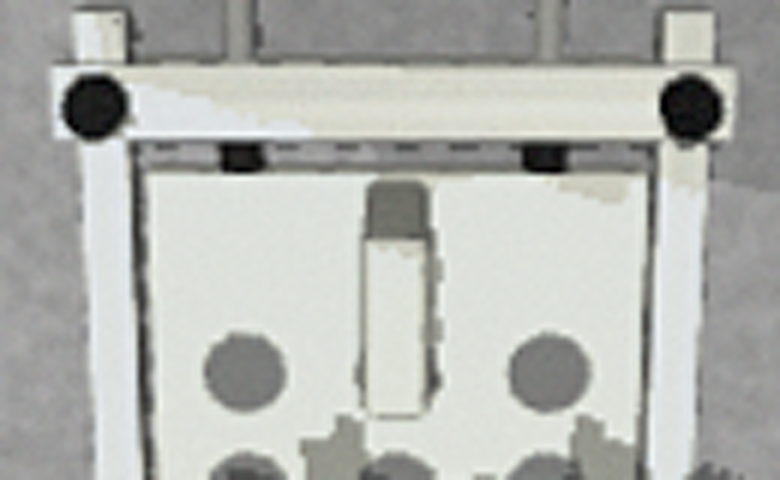

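Both buffers (crop px (242,170) and (545,168)) touch the plate's leading edge, and the plate is square and centred between the rails. I'm handing the job in.

```bash
python3 -c "
from h import *
print(job.job_done())"
```

```text
the job is handed in; nothing more can be done
None
```

I drew the white plate out from under the three boxes by its grip, along the guide and under the fence. I then pushed it against both buffers, let go and lifted clear. I handed the job in at about 12.5 s.

- **Boxes:** In the last pictures they stand squarely stacked behind the fence with the plate fully clear of them. They leaned back several degrees as the plate left them, then settled. The gripper and arm stayed well away from them.
- **Plate:** It touches both buffers and lies square between the rails. It looks flat, but I did not measure its height.
- **Forces:** The largest drag I read while pulling was about 5 N. The push read 5.2 to 5.6 N for about 0.3 s. Sideways force on the guide stayed below about 1.5 N. I only read forces at the end of each move, so short peaks in between were not seen.
- **Bystanders:** The jar, the fitting and the plug look undisturbed.
- **Disagreements:**
  - The first guide position, from the top and scene cameras, differed from the wrist camera's by about 2.5 mm along the guide; I used the wrist one.
  - Contact came about 2 mm later than the pictures predicted, so I took it from the force.
  - The tool drifted forward 2 mm during release, without moving the plate off the buffers.

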